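Clip the left-hand hinge leaf into the lacquering jig

ROBOT

A 6-joint arm with a two-finger parallel gripper is mounted at the origin on a cart in front of the work surface, level with it; the furniture and walls round the work are solid. World frame = base frame: x ahead of the robot, y to its left, z up, the work surface at z = 0. Lengths are in m, angles in rad, forces in N, time in s.
With the tool pointing down it reaches from about 0.4 to 0.925 m from the base axis. Payload 3.4 kg.
Tool frame: the origin (TCP) lies at the very end of the fingers, on their centre line; the grasp point (between the pads) lies 19 mm behind it (r.grip_depth is the distance from the TCP to the grasp point, in m); z points along the fingers, y is the line along which they close (so a half turn about z gives the same grasp; the last joint's range is limited). The gripper opens to 85 mm and grips with 20 to 120 N. Pads are 22 mm wide; open, the fingers measure 114 mm over their backs; the gripper's body (76 mm by 85 mm) begins 54 mm behind the grasp point. The pads swing forward as they close: fully open they stand 13 mm farther back than shut.
Start: joints at [-1.22, 0.307, 1.506, -0, 1.328, -0.073], TCP at [0.236, -0.524, 0.231] pointing down, gripper open.
Joint ranges: [-3.12, 3.12], [-1.05, 2.28], [0.14, 2.33], [-1.42, 4.57], [0.1, 2.73], [-2.68, 2.68]. Speed limits (rad/s): [2.57, 2.57, 3.14, 3.14, 3.14, 3.14].

INTERFACE

Orientations are given as a unit quaternion [x, y, z, w].
In Python, from workcell import r, eoat, solve_ik, status, vision gives the robot as it stands. Calls block until the motion is done:
- r.move_pose(position, orientation): joint-space move of the TCP to a pose.
- r.servo_line(position, rot=None, rate=0.15, threshold=None): straight line of the TCP; rot=None keeps the orientation; rate is the mean speed in m/s. With threshold (N) it stops when the force on the tool has changed by that much, and returns True; else False.
- r.set_joints(angles): joint-space move.
- eoat.open_gripper() and eoat.grab(squeeze=None): open the fingers fully, or close them until they stop; squeeze is the grip in N (None keeps the last).
- r.pause(seconds).
- solve_ik(position, orientation): joint angles nearest the present ones, or None.
- status.get_state(): the state.
- vision.grab_frame(name): name is "scene" or "top"; returns the picture (420x560x3 uint8, red, green, blue); there is no depth.
- vision.get_calibration(name): a dict with "fx", "fy", "cx", "cy" (pixels), "R" (3x3) and "t" (3): a world point X has camera coordinates R X + t. Camera axes: x right, y down, z forward; pixel columns grow to the right and rows downward; lengths in m; the calibration is good to about 2 mm. A picture is of the moment at which its call begins. get_calibration takes no time and is no camera call.
A pose or a line that the arm cannot do raises r.Unreachable and nothing moves.
- r.close_job(): hands the job in; it is judged then, once.
The state is a dict: "t": time; "joints": joint angles; "dq": joint speeds; "joint_torque": joint torques, N m; "position": TCP position; "tcp_rot": TCP orientation; "contact_force": force on the tool from outside, world axes, zero at the start; "moment": the same for the moment, N m; "gripper_width": finger opening in m; "grasp_force": force on a finger pad.
Only numpy, scipy, OpenCV 4.12 (cv2) and the standard library are available. Lean on these libraries where they do the work, as an engineer would, in place of code of your own. Each camera call takes 0.05 s, during which the arm holds its last target. There are 200 camera calls.

TASK

The left-hand brass hinge leaf is next to be lacquered: lift the jig's spring clip by its black knob until it stays open, slide the leaf barrel end first along the bed, between the guide cheeks, until it sits fully home against the brass stops, then hold the knob again and ease the clip down until its rubber foot presses on the leaf. Do not let the clip snap shut by itself, for that bruises the brass. Leave the mirror-image right-hand leaf where it lies.

Things in the scene. Friction and masses are not known exactly. Their poses are not given: they have to be found in the camera images.
- left_leaf_mid (a point): Left-hand brass strap hinge leaf, loose, 0.14 kg, flat on the table: its centre (of mass too), half-way up the 5 mm plate. +x along the leaf to its barrel end, +y left, +z up. Plate 46 mm wide with parallel sides from x = -32 to 68 mm (grip across them near x = 0); behind that a narrower trefoil end to x = -72 mm. Its end edge at x = 68 mm is straight, with the barrel beyond.
- left_leaf_barrel (a point): Middle of the left-hand leaf's barrel: a roll 12.5 mm high from the leaf's underside, its axis along the leaf's y. It sticks out beyond the straight end edge, from x = 68 to 80 mm of the leaf's centre, on the left half of the leaf only (y = 1 to 22 mm; left as seen with the barrel up and pointing away from you).
- right_leaf_mid (a point): Centre of the right-hand leaf: mirror image of the left-hand one, same sizes and axes, but its barrel is on the right half (y = -1 to -22 mm). It does not fit the jig, whose stops are stepped for left-hand leaves. Not to be moved.
- jig_home (a point): Where left_leaf_mid is when the leaf lies home in the jig, same axes (+x along the bed to the stops). The jig is fixed; dark wood base 225 x 112 mm, x = -67 to 158 mm from here, top 14 mm above the table. Bed: 30 mm wide aluminium bar, top 32 mm above the table (2.5 mm below this point), from x = -32 mm on; the leaf overhangs it by 8 mm each side, free for fingers at x = -32 to 20 mm.
- guide_mouth (a point): On the bed top between the front ends of the two aluminium guide cheeks, 21 mm in +x from jig_home. The cheeks rise 10 mm above the bed and are 49 mm apart (46 mm leaf) from 34 to 64 mm in +x of jig_home; in front of that they flare to about 55 mm apart at this point.
- stops (a point): On the bed top, centre line, at the brass stop for the leaf's straight edge (right half), 68 mm in +x from jig_home; the stop for the barrel (left half) lies 12.5 mm further in +x. Both rise 14 mm above the bed.
- clip_hinge (a point): Middle of the clip's hinge axis, which runs along the jig's y; on the jig's centre line, 113 mm in +x from jig_home and 60 mm above the table. The steel cheeks that carry it reach 72 mm above the table.
- clip_knob (a point): Centre of the clip's black knob, a lying cylinder 18 mm thick, 22 mm long, axis along the jig's y. Pinch it from above across its flat ends; it can turn between the fingers as the clip swings. Clip shut: 65 mm from the hinge towards jig_home and 18 mm above the hinge, 78 mm above the table. It moves up and back (+x) on a 67 mm arc to right above the hinge, fully open.
- clip (a joint): Opening angle of the spring clip, rad: 0 down on the empty bed, 0.07 down on a leaf, 1.3 fully open. Its over-centre spring (7 to 10 N at the knob near either end, nil at 0.65) pushes it shut below 0.65 and holds it open above. The rubber foot, 18 mm across, comes down on the centre line 52 mm in +x from jig_home.

How it is judged:
On the way, in this order (a step that is already met when the one before it is completed fails the run):
1. the clip is lifted and stays open (more than 1.0 rad) (value of joint clip above 1 rad), for 0.2 s.
2. with the clip open (more than 0.8 rad), the left-hand leaf lies home in the jig, within 4 mm and 0.08 rad (value of joint clip above 0.8 rad and x of left_leaf_mid in the frame of jig_home above -0.004 m and horizontal distance between left_leaf_mid and jig_home below 0.005 m and z of left_leaf_mid in the frame of jig_home below 0.004 m and angle between the x axis of left_leaf_mid and the x axis of jig_home, either way round below 0.08 rad), for 0.2 s.
At the end, for the whole second after the job is handed in: The left-hand leaf lies flat on the bed, home against the stops within 4 mm (5 mm in plan in all) and 0.08 rad; the clip is down on it (0.03 to 0.12 rad), so that its spring presses the foot on the plate; the right-hand leaf is within 20 mm of its start (value of joint clip between 0.03 and 0.12 rad and x of left_leaf_mid in the frame of jig_home above -0.004 m and horizontal distance between left_leaf_mid and jig_home below 0.005 m and z of left_leaf_mid in the frame of jig_home below 0.003 m and angle between the x axis of left_leaf_mid and the x axis of jig_home, either way round below 0.08 rad); the robot touches nothing.
It fails at once if the clip snaps shut by itself (closing faster than 4 rad/s between 0.5 and 0.25 rad) (value of joint clip between 0.25 and 0.5 rad and velocity of joint clip below -4 rad/s).
It fails at once if the right-hand leaf is moved by more than 20 mm (distance of right_leaf_mid from where it was at the start of the episode above 0.02 m).
It also fails if it takes over 64 s, if anything falls off the work surface, if the arm or the gripper's body presses on something with over 40 N, if the wrist force passes 120 N, or if a joint passes its speed limit or range.

## Working session

There is one attempt and no reset: what is moved stays moved. The work goes in short steps, each a Python script; the robot and the scene stay as the last script left them, time stands still between calls to the robot, and variables do not carry over. Pictures are saved under pics/ and viewed, at most 10 in all, crops included, and the job is handed in when it is done.

```bash
mkdir -p pics; ls
python3 - <<'E'
from workcell import r, vision, status
import cv2
for n in("top","scene"):
    im=vision.grab_frame(n); cv2.imwrite(f"pics/{n}0.png",im[:,:,::-1])
    c=vision.get_calibration(n); print(n,c)
print(status.get_state())
E
```

```text
pics
top {'fx': 432.7665057231201, 'fy': 432.7665057231201, 'cx': 275.3220051425609, 'cy': 213.21050086106217, 'R': array([[ 0.02131207, -0.99973732,  0.00843113],
       [-0.99115636, -0.02223242, -0.13082352],
       [ 0.1309766 , -0.00556845, -0.99136982]]), 't': array([0.04088334, 0.57386134, 1.08939484])}
scene {'fx': 526.1187395770742, 'fy': 526.1187395770742, 'cx': 277.22703171947467, 'cy': 211.46812202533403, 'R': array([[-0.70713702, -0.70664993, -0.02455844],
       [-0.3295524 ,  0.36011098, -0.87276303],
       [ 0.62558169, -0.60906976, -0.48752598]]), 't': array([0.45518176, 0.23152902, 1.25156154])}
{'t': 0.1, 'joints': array([-1.22049325e+00,  3.07517907e-01,  1.50755182e+00, -3.45850393e-05,
        1.32844986e+00, -7.34971702e-02]), 'dq': array([-0.00165108, -0.00368728, -0.00268081, -0.00017162,  0.0019614 ,
       -0.00031236]), 'joint_torque': array([ 1.47607211e-04, -4.58528924e+01, -2.52608532e+01, -3.07591358e-05,
        5.62620669e-03, -1.32463853e-05]), 'position': array([ 0.23619992, -0.52353389,  0.23045847]), 'tcp_rot': array([ 9.77631720e-01,  2.10321876e-01, -1.49543822e-04, -9.51936773e-04]), 'contact_force': array([-1.01761984,  0.4584976 , -0.37881123]), 'moment': array([ 0.03207364,  0.03373829, -0.05056066]), 'grasp_force': 0.0, 'gripper_width': 0.0854591961222815}
```

View pics/top0.png

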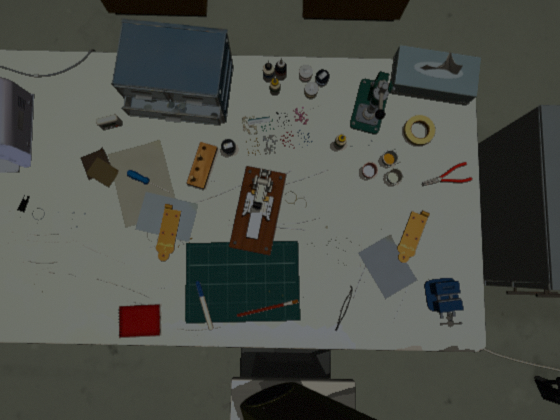

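View pics/scene0.png

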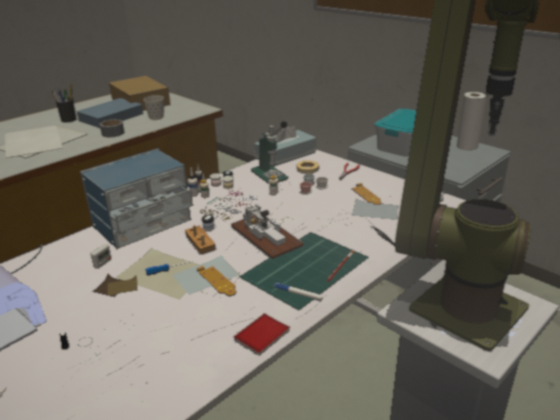

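The top view shows two brass leaves at about (168,232) and (413,236), and the jig at about (258,210) with its bed pointing up the picture. I'll enlarge all three.

Run:
```python
import cv2,numpy as np
im=cv2.imread("pics/top0.png")
im=cv2.convertScaleAbs(im,alpha=1.4,beta=10)
f=lambda x,y,w,h,s:cv2.resize(im[y:y+h,x:x+w],None,fx=s,fy=s,interpolation=cv2.INTER_CUBIC)
a=f(145,195,50,75,4); b=f(388,200,50,75,4); j=f(222,160,75,100,6)
o=np.zeros((600,660,3),np.uint8); o[:300,:200]=a;o[300:,:200]=b;o[:,205:655]=j
cv2.imwrite("pics/crop0.png",o)
```

```text
(no output)
```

View pics/crop0.png

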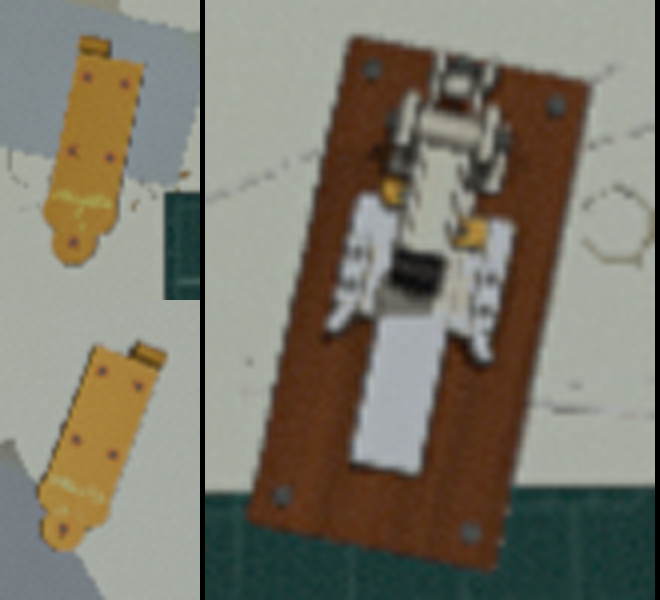

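Leaf A at about (168,232) has its barrel on the left half, pointing up, so it is the left-hand leaf. Leaf B is the right-hand one. The clip is shut, with the knob in crop at about (415,272). Next I'll fit poses from the corners.

```bash
cat > h.py <<'E'
import numpy as np
from scipy.optimize import least_squares
from scipy.spatial.transform import Rotation as R
from workcell import r, eoat, solve_ik, status, vision
def proj(n,X):
    c=vision.get_calibration(n); p=np.asarray(X)@c["R"].T+c["t"]
    return np.c_[c["fx"]*p[:,0]/p[:,2]+c["cx"],c["fy"]*p[:,1]/p[:,2]+c["cy"]]
def w(pose,L):
    "local (x,y,z above table) to world"
    x,y,a=pose;L=np.atleast_2d(L)
    return np.c_[x+np.cos(a)*L[:,0]-np.sin(a)*L[:,1],y+np.sin(a)*L[:,0]+np.cos(a)*L[:,1],L[:,2]]
def fit(n,L,px,x0):
    L=np.array(L)/1000.
    s=least_squares(lambda p:(proj(n,w(p,L))-px).ravel(),x0,loss='soft_l1')
    return s.x,(proj(n,w(s.x,L))-px).round(2)
def down(yaw): # tool down, tool y (closing line) along yaw+90deg
    return (R.from_euler('z',yaw)*R.from_euler('x',np.pi)).as_quat()
E
python3 - <<'E'
from h import *
np.set_printoptions(suppress=True,precision=4)
P=lambda l,o,s,off:(np.array(l,float)+.5-off)/s+o-.5
a=P([(143,65),(78,56),(73,265),(47,205),(115,222)],(145,195),4,(0,0))
print("leaf",*fit("top",[(68,-23,5),(68,23,5),(-72,0,5),(-32,23,5),(-32,-23,5)],a,[.5,.2,0]))
j=P([(350,37),(590,82),(495,568),(252,520),(352,463),(420,473)],(222,160),6,(205,0))
p,res=fit("top",[(158,56,14),(158,-56,14),(-67,-56,14),(-67,56,14),(-32,15,32),(-32,-15,32)],j,[.6,0,0]);print("jig",p,res)
print("knob pred crop",(proj("top",w(p,[[.048,0,.078]]))-(222,160))*6+(205,0), "knob",w(p,[[.048,0,.078]]))
E
```

```text
leaf [ 0.5123  0.3385 -0.1334] [[ 0.27  0.42]
 [-0.41  0.03]
 [-0.54  1.09]
 [ 0.25 -0.28]
 [ 0.37 -1.84]]
jig [ 0.5402  0.1078 -0.1687] [[-0.26 -0.8 ]
 [ 0.54 -0.54]
 [ 0.47  0.84]
 [-0.85  0.75]
 [ 0.   -0.38]
 [ 0.01  0.14]]
knob pred crop [[415.9179 269.3841]] knob [[0.5875 0.0998 0.078 ]]
```

```bash
cat >> h.py <<'E'
J=np.array([.5402,.1078,-.1687])
QJ=down(J[2])
def knob(th,dz=0.,off=.014):
    a=np.arctan2(18,65)+th; m=.0674
    return w(J,[[.113-m*np.cos(a),0,.060+m*np.sin(a)-off+dz]])[0]
def st(): 
    s=status.get_state(); print("t %.1f"%s["t"],"pos",s["position"].round(4),"F",s["contact_force"].round(1),"w %.4f"%s["gripper_width"],"g %.0f"%s["grasp_force"])
E
python3 - <<'E'
from h import *
r.move_pose(knob(0,.10),QJ); print(status.get_state()["joints"].round(2)); st()
print(r.servo_line(knob(0),rate=.08,threshold=10)); st()
eoat.grab(40); st()
import cv2
a=vision.grab_frame("top")[120:270,190:330];b=vision.grab_frame("scene")[160:280,190:350]
cv2.imwrite("pics/k1.png",np.hstack([cv2.resize(a,(400,428)),cv2.resize(b,(400,300)) if 0 else cv2.resize(b,(400,428))])[:,:,::-1])
E
```

```text
[ 0.1   0.39  1.55 -0.    1.2   1.84]
t 2.6 pos [0.5878 0.0989 0.1641] F [ 0.9 -0.1 -0.3] w 0.0857 g 0
False
t 4.0 pos [0.5881 0.0998 0.0646] F [-0.6 -0.2 -0.4] w 0.0854 g 0
t 4.7 pos [0.5879 0.1016 0.0645] F [-1.4  5.9  2. ] w 0.0210 g 43
```

View pics/k1.png

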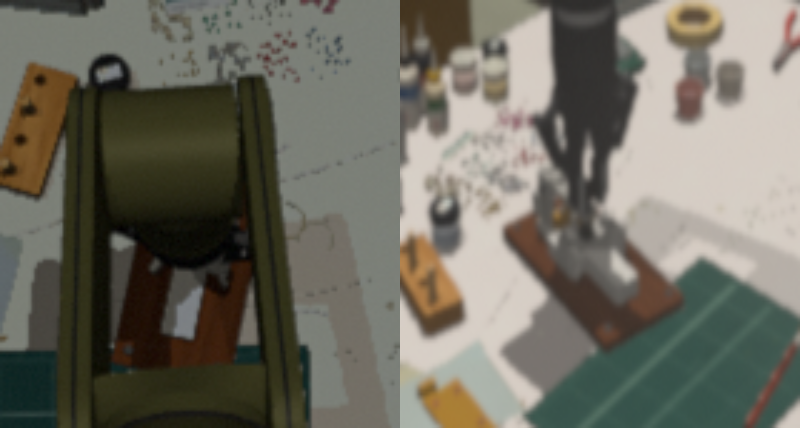

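The knob is pinched: the width is 21 mm, and the centring shows the jig about 1.8 mm further in +y. I'll correct for that and swing the clip open.

```bash
sed -i 's/^J=.*/J=np.array([.5405,.1096,-.1687])/' h.py
python3 - <<'E'
from h import *
for th in np.linspace(0,1.28,9)[1:]:
    r.servo_line(knob(th),rate=.06); st()
eoat.open_gripper(); st()
r.servo_line(knob(1.28,.09),rate=.15)
G=[.512,.3385]
r.move_pose([.42,.22,.30],QJ)
import cv2
b=vision.grab_frame("scene")[160:310,170:350]; a=vision.grab_frame("top"); cv2.imwrite("pics/top2.png",a[:,:,::-1])
a=a[140:290,130:310]
cv2.imwrite("pics/o2.png",np.hstack([cv2.resize(x,(400,333),interpolation=cv2.INTER_CUBIC) for x in(a,b)])[:,:,::-1]); st()
E
```

```text
t 5.1 pos [0.5907 0.1012 0.0731] F [ 0.9  3.1 -9. ] w 0.0208 g 41
t 5.4 pos [0.596  0.1002 0.0835] F [-1.4  4.2 -9.5] w 0.0205 g 40
t 5.8 pos [0.603  0.099  0.0925] F [-4.   4.3 -5. ] w 0.0210 g 40
t 6.1 pos [0.611  0.0976 0.0999] F [-3.   3.8 -4.4] w 0.0212 g 40
t 6.4 pos [0.6209 0.0959 0.1064] F [-3.6  3.8  0.7] w 0.0210 g 40
t 6.8 pos [0.6316 0.094  0.1109] F [-0.2  1.4  3.7] w 0.0210 g 39
t 7.1 pos [0.6422 0.0922 0.1135] F [2.6 0.9 5.2] w 0.0212 g 39
t 7.4 pos [0.6528 0.0903 0.1144] F [ 3.1 -0.4  5. ] w 0.0211 g 40
t 8.1 pos [0.6504 0.0909 0.1133] F [ 0.  -1.1 -0.5] w 0.0854 g 0
t 10.0 pos [0.4212 0.2196 0.2992] F [ 0.2 -0.1 -0.8] w 0.0853 g 0
```

View pics/o2.png

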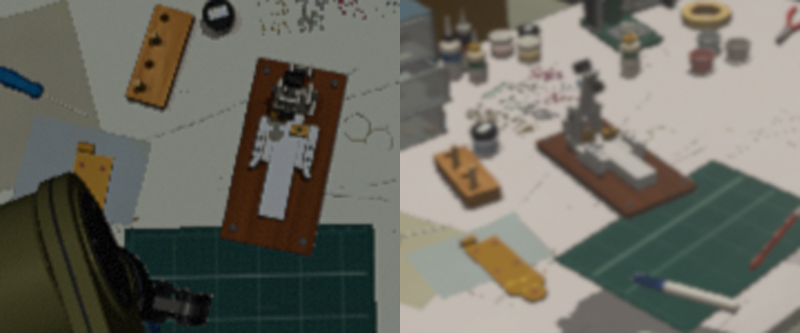

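The clip stays open, with the knob standing above the hinge. Next I'll grasp the left leaf.

Run:
```python
from h import *
L=np.array([.5125,.3400,-.1334]); Q=down(L[2])
p=lambda z:w(L,[[-.006,0,z]])[0]
r.move_pose(p(.08),Q)
print(r.servo_line(p(-.001),rate=.08,threshold=8)); st()
eoat.grab(60); st()
r.servo_line(p(.10),rate=.1); st()
s=w(J,[[-.006-.075,0,.10]])[0]
r.move_pose(s,QJ); st()
import cv2
b=vision.grab_frame("scene")[170:320,150:350]
cv2.imwrite("pics/g3.png",cv2.resize(b,(800,600),interpolation=cv2.INTER_CUBIC)[:,:,::-1])
```

```text
False
t 12.2 pos [ 5.070e-01  3.411e-01 -5.000e-04] F [-0.3 -0.2  0.2] w 0.0852 g 0
t 12.7 pos [0.5069 0.341  0.    ] F [-0.8 -0.1  5.1] w 0.0434 g 60
t 13.8 pos [0.506  0.3405 0.0992] F [-0.2 -0.1 -0.5] w 0.0431 g 61
t 14.7 pos [0.462  0.1239 0.1002] F [ 0.8  0.1 -1.4] w 0.0430 g 61
```

View pics/g3.png

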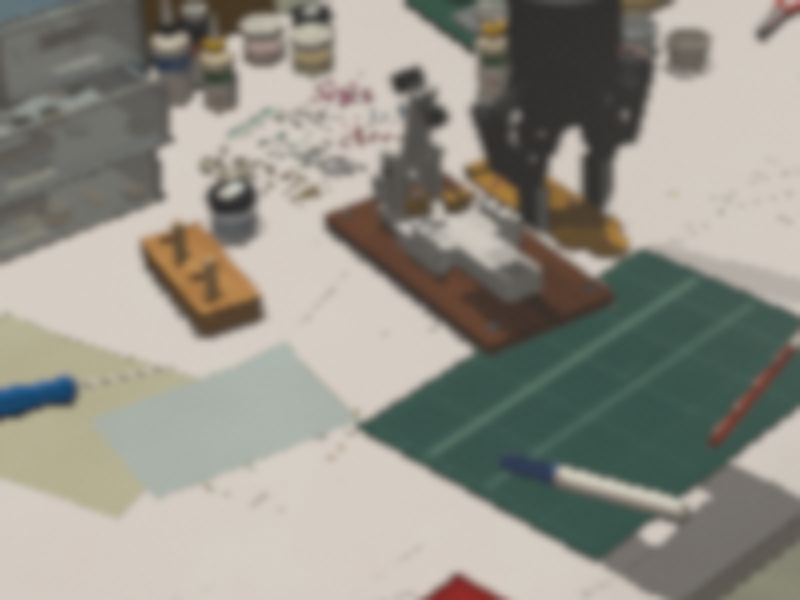

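The leaf is held level, barrel end towards the stops, in line with the bed. Next I'll lower it and slide it in.

```bash
cat >> h.py <<'E'
def jl():
    s=status.get_state();d=s["position"]-[J[0],J[1],0];c,n=np.cos(J[2]),np.sin(J[2])
    f=s["contact_force"]
    print("t %.1f jig x %.1f y %.1f z %.1f mm"%(s["t"],*(1000*np.array([c*d[0]+n*d[1],-n*d[0]+c*d[1],d[2]]))),"F along %.1f side %.1f z %.1f"%(c*f[0]+n*f[1],-n*f[0]+c*f[1],f[2]),"w %.4f"%s["gripper_width"])
g=lambda x,z,y=0:w(J,[[x/1000,y/1000,z/1000]])[0]
E
python3 - <<'E'
from h import *
print(r.servo_line(g(-81,34),rate=.08,threshold=8)); jl()
for x in (-55,-40,-25,-12): 
    h=r.servo_line(g(x,34),rate=.05,threshold=12); jl()
    if h: break
else:
    print(r.servo_line(g(2,34),rate=.03,threshold=12)); jl()
E
```

```text
False
t 15.8 jig x -80.6 y 0.2 z 34.2 mm F along -0.1 side 0.3 z -1.3 w 0.0433
t 16.4 jig x -55.2 y -0.2 z 33.8 mm F along -0.6 side -0.2 z -1.2 w 0.0428
t 16.9 jig x -39.6 y 0.0 z 34.0 mm F along -0.2 side 0.2 z -1.8 w 0.0431
t 17.3 jig x -24.6 y 0.0 z 34.0 mm F along -1.2 side -0.3 z -1.0 w 0.0432
t 17.7 jig x -11.5 y 0.0 z 34.0 mm F along -0.8 side 1.1 z -1.1 w 0.0432
True
t 18.1 jig x -9.1 y -0.5 z 32.4 mm F along 0.2 side 0.9 z -0.6 w 0.0429
```

Run:
```python
from h import *
import cv2
jl()
a=vision.grab_frame("scene");cv2.imwrite("pics/s4.png",a[:,:,::-1]); b=a[185:260,215:315]
cv2.imwrite("pics/i4.png",cv2.resize(b,(800,600),interpolation=cv2.INTER_CUBIC)[:,:,::-1])
```

```text
t 18.1 jig x -9.1 y -0.5 z 32.4 mm F along 0.2 side 0.9 z -0.6 w 0.0429
```

View pics/i4.png

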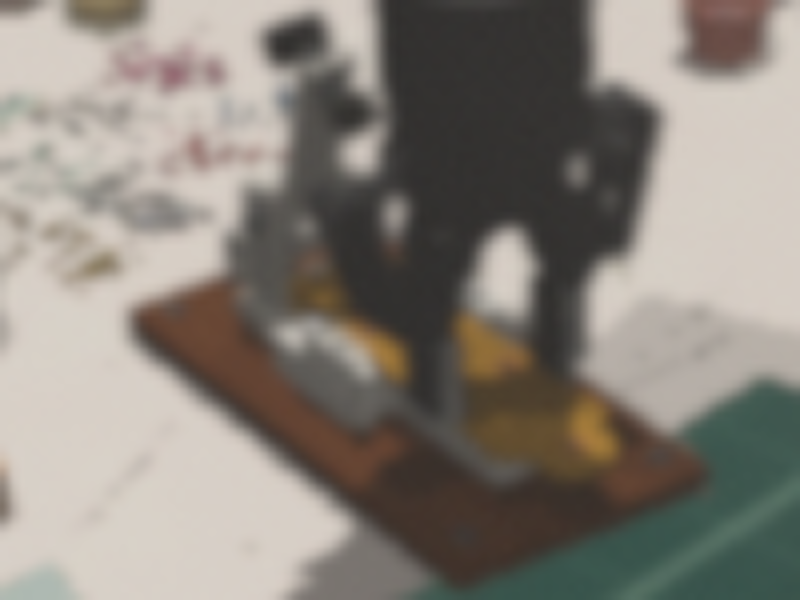

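The leaf lies between the cheeks, close to the stops. I'll seat it on the bed and push on to check that it's home.

Run:
```python
from h import *
print(r.servo_line(g(-9.1,31.5),rate=.03,threshold=6)); jl()
r.pause(.2); jl()
print(r.servo_line(g(2,32.3),rate=.03,threshold=15)); jl()
r.pause(.3); jl()
```

```text
False
t 18.4 jig x -9.1 y -0.4 z 32.0 mm F along -1.9 side -2.6 z 5.3 w 0.0433
t 18.6 jig x -9.1 y -0.4 z 32.0 mm F along -1.0 side -2.6 z 6.0 w 0.0428
True
t 18.9 jig x -8.9 y -0.4 z 32.0 mm F along -0.6 side 0.1 z 5.1 w 0.0431
t 19.2 jig x -8.8 y -0.4 z 32.0 mm F along -1.8 side -0.4 z 5.0 w 0.0428
```

Run:
```python
from h import *
import cv2
eoat.open_gripper(); jl()
r.servo_line(g(-9,120),rate=.15)
r.move_pose([.40,-.06,.25],QJ); jl()
a=vision.grab_frame("top");cv2.imwrite("pics/top5.png",a[:,:,::-1]); b=cv2.convertScaleAbs(a[165:265,222:297],alpha=1.4,beta=10)
for n,L in {"pred home tip/edge":[[-.072,0,.037],[.068,-.023,.037],[-.032,.023,.037],[-.032,-.023,.037],[.0805,.011,.046],[.068,-.011,.046]]}.items(): print(n,((proj("top",w(J,L))+.5-(222,165))*6).round(0).tolist())
cv2.imwrite("pics/h5.png",cv2.resize(b,(450,600),interpolation=cv2.INTER_CUBIC)[:,:,::-1])
```

```text
t 19.7 jig x -9.6 y -0.8 z 31.2 mm F along 0.2 side 0.3 z -0.5 w 0.0854
t 21.4 jig x -109.7 y -190.4 z 249.3 mm F along 0.0 side -0.4 z -0.4 w 0.0856
pred home tip/edge [[159.0, 528.0], [274.0, 221.0], [125.0, 426.0], [229.0, 446.0], [202.0, 175.0], [246.0, 213.0]]
```

View pics/h5.png

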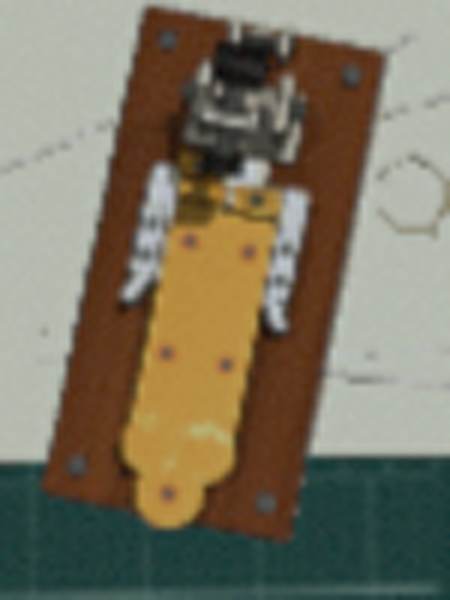

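The leaf is home: the tip is at row 528 as predicted, and the edge is against the stop at about (250,213). Now I'll ease the clip down.

Run:
```python
from h import *
r.move_pose(knob(1.29,.09),QJ)
print(r.servo_line(knob(1.29),rate=.1,threshold=10)); jl()
eoat.grab(40); jl()
s=status.get_state()
if .018<s["gripper_width"]<.024:
    for th in np.linspace(1.29,.05,11)[1:]:
        r.servo_line(knob(th),rate=.04); jl()
    r.pause(.3); jl()
```

```text
False
t 23.7 jig x 112.9 y 0.1 z 114.1 mm F along -0.3 side 0.2 z -0.4 w 0.0853
t 24.3 jig x 112.4 y -0.2 z 113.7 mm F along -0.7 side -2.0 z 3.0 w 0.0213
t 24.6 jig x 108.7 y -0.1 z 113.7 mm F along 7.9 side -1.7 z -2.4 w 0.0210
t 25.0 jig x 101.8 y -0.0 z 113.0 mm F along 7.7 side -1.8 z -0.4 w 0.0205
t 25.3 jig x 94.2 y 0.0 z 111.2 mm F along 8.0 side -2.3 z 3.7 w 0.0209
t 25.7 jig x 86.3 y 0.1 z 108.1 mm F along 6.5 side -3.3 z 7.6 w 0.0214
t 26.1 jig x 78.2 y 0.2 z 103.7 mm F along 4.2 side -2.6 z 9.9 w 0.0210
t 26.4 jig x 69.8 y 0.2 z 97.5 mm F along 1.3 side -2.2 z 9.0 w 0.0213
t 26.8 jig x 62.7 y 0.2 z 90.6 mm F along -0.5 side -0.8 z 6.4 w 0.0215
t 27.1 jig x 56.6 y 0.2 z 82.9 mm F along -1.6 side -0.8 z 6.0 w 0.0212
t 27.5 jig x 51.5 y 0.2 z 74.7 mm F along -2.0 side 0.2 z 2.0 w 0.0209
t 27.9 jig x 48.0 y 0.1 z 66.4 mm F along -2.9 side 3.3 z -1.8 w 0.0211
t 28.1 jig x 48.1 y 0.1 z 66.6 mm F along -3.8 side 3.4 z -3.8 w 0.0211
```

Run:
```python
from h import *
import cv2
eoat.open_gripper(); jl()
r.servo_line(knob(.05,.10),rate=.12)
r.move_pose([.40,-.10,.25],QJ); jl()
e=lambda im,x,y,W,H,s:cv2.resize(cv2.convertScaleAbs(im[y:y+H,x:x+W],alpha=1.4,beta=10),(W*s,H*s),interpolation=cv2.INTER_CUBIC)
t=vision.grab_frame("top");s=vision.grab_frame("scene")
print("knob pred top 0.07 / scene",((proj("top",w(J,[[.0495,0,.0825]]))+.5-(222,165))*5).round(0),((proj("scene",w(J,[[.0495,0,.0825]]))+.5-(215,185))*4+(375,0)).round(0))
a=e(t,222,165,75,100,5);b=e(s,215,185,100,75,4);o=np.zeros((500,775,3),np.uint8);o[:,:375]=a;o[:300,375:]=b
cv2.imwrite("pics/f6.png",o[:,:,::-1])
```

```text
t 28.8 jig x 49.2 y -0.1 z 67.4 mm F along 0.3 side 0.7 z -0.1 w 0.0851
t 30.9 jig x -102.6 y -229.9 z 249.8 mm F along -0.3 side 0.0 z -0.5 w 0.0854
knob pred top 0.07 / scene [[175. 197.]] [[577. 110.]]
```

View pics/f6.png

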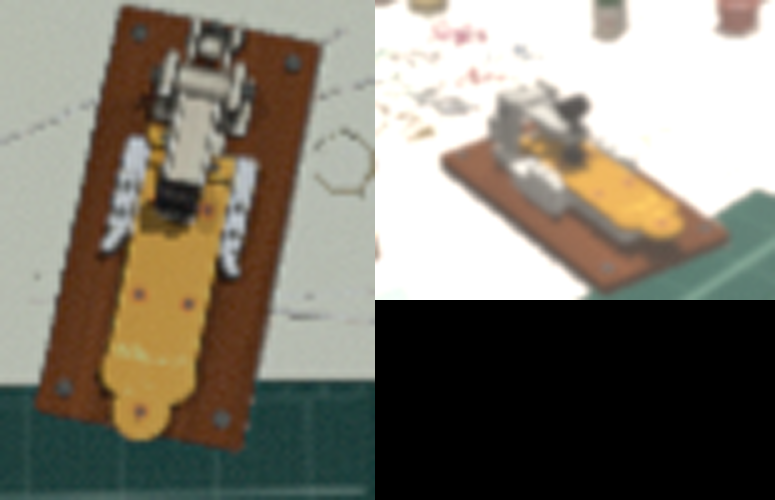

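The clip is down on the leaf: the knob is at about (178,197) against a predicted (175,197). The leaf tip is unmoved at (140,440), and the arm is clear. I'll hand it in.

```bash
python3 -c "
from h import *
print(r.close_job())"
```

```text
the job is handed in; nothing more can be done
None
```

I've handed the job in: the last pictures show the left-hand leaf home against the stops with the clip eased down onto it, and I never touched the right-hand leaf; no verdict came back.

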